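# Snap the knob onto a game spinner and hold it home

### The arm

A 6-joint arm with a two-finger parallel gripper is mounted at the origin on a cart in front of the work surface, level with it; the furniture and walls round the work are solid. World frame = base frame: x ahead of the robot, y to its left, z up, the work surface at z = 0. Lengths are in m, angles in degrees, forces in N, time in s.
With the tool pointing down it reaches from about 0.375 to 0.9 m from the base axis. Payload 3.1 kg.
Tool frame: the origin (TCP) lies on the centre line of the jaws, within the pads' length; the fingertips stand 25 mm ahead of it and the grasp point (between the pads) lies 6 mm ahead of it; z points along the fingers, y is the line along which they close (so a half turn about z gives the same grasp; the last joint's range is limited). The gripper opens to 87 mm and grips with 3 to 60 N. Pads are 19 mm wide; open, the fingers measure 117 mm over their backs; the gripper's body (75 mm by 190 mm) begins 51 mm behind the grasp point.
Start: joints at [65.002, 30.224, 82.088, -0, 67.689, -10.227], TCP at [0.159, 0.604, 0.248] pointing down, gripper open.
Joint ranges: [-176.69, 176.69], [-43.24, 126.21], [12.49, 139.97], [-82, 262], [0, 151.66], [-163.58, 163.58]. Speed limits (degrees/s): [159.86, 159.86, 180, 180, 180, 180].

### API

Orientations are given as a 3x3 rotation matrix whose columns are the frame's x, y, z axes.
In Python, from rig import read_state, capture, camera_params, hand_in gives the robot as it stands.
- The arm moves only by the tool apply_moves, never from a script. Its argument "rows" is a list of rows, each an object of numbers: "x", "y", "z": the shift along the tool's x, y, z in mm; "rx", "ry", "rz": the turn, a rotation vector about the tool's x, y, z in units of 6 degrees (1.0 is 6 degrees); "claw": the closure in counts, from 0 (fully open) to 255 (shut). A call has 1 to 10 rows; each row is the pose to reach, as a shift and turn from the pose commanded when the call began, along the tool's axes at that moment; what a row does not reach only later rows make up. A row lasts 1/8 s, in which the tool goes at most 62.5 mm and 10.7 degrees, less where a joint would pass 70% of its speed; a pose out of reach is approached as far as the arm can. A call with a gripper value outside its range is refused whole. The fingers move at their own pace and stop on an object; the grip force is fixed at half the most. Time passes only in rows, so rows that repeat a pose let the fingers close. It gives the time, the measured TCP pose, the force, the opening and the grip force at its end, in the units of the state.
- read_state(): the state, without advancing time (a new reading comes with each control period).
- capture(name): name is "scene" or "top" or "wrist"; returns (picture, depth): 400x640x3 uint8, red, green, blue; 400x640 float32, m along the optical axis (not along the pixel's ray), 0 where there is no reading.
- camera_params(name): a dict with "fx", "fy", "cx", "cy" (pixels), "xyz" and "orientation" of the camera in the world. Camera axes: x right, y up, looking along -z (the intrinsics and any distortion apply to the point x, -y, -z); pixel columns grow to the right and rows downward; lengths in m; the calibration is good to about 2 mm. The wrist camera is an equidistant fisheye: a pixel r from the principal point sees the ray r / f radians off the axis. A picture is of the moment at which its call begins: read the wrist's pose just before it. camera_params takes no time and is no camera call; for the wrist camera it gives the pose at the moment of the call.
- hand_in(): hands the job in; it is judged then, once.
The state is a dict: "time_s": time; "joint_positions": joint angles; "qvel": joint speeds; "tau": joint torques, N m; "position": TCP position; "tcp_rot": TCP orientation; "force": force on the tool from outside, world axes, zero at the start; "moment": the same for the moment, N m; "opening": opening from 0.0 (shut) to 1.0 (fully open); "grasp_force": force on a finger pad.
Only numpy, scipy, OpenCV 4.12 (cv2) and the standard library are available. Lean on these libraries where they do the work, as an engineer would, in place of code of your own. Each camera call takes 0.05 s, during which the arm holds its last target. There are 200 camera calls.

### The job

Take the larger of the two loose black knobs by its narrow grip, lift it over to the spinner and push it, mouth down, onto the bare steel stud until it clicks and sits fully home on the pointer. Keep pressing after the click: finish still gripping the knob upright and pushing it down steadily with roughly a kilo of force, never with brute force, and leave the small knob where it is.

Things in the scene. Friction and masses are not known exactly. Their poses are not given: they have to be found in the camera images.
- knob_grip (a point): centre of the grip of the larger loose knob: one rigid black plastic piece, 52 mm high, about 40 g, standing mouth down on the table, z up. The grip is a plain round stem 16 mm in diameter, reaching 13 mm below and 13 mm above this point. Its foot is the flat shoulder of the wider skirt, on which fingertips can bear to push. Either knob may stand nearer the robot
- knob_mouth (a point): centre of the same knob's lower rim, 39 mm below knob_grip on its axis; z up along the knob. The skirt above it is 34 mm in diameter and 26 mm high, hollow from below, 22 mm deep, with a rounded inner lip at the mouth that leaves a hole 16 mm wide
- seat (a point): fixed: centre of the top of the pointer's black round boss (26 mm wide) at the foot of the spinner's stud, 26 mm above the table; z up along the stud. The knob's lower rim rests here when home; knob_grip is then 39 mm above this point
- stud_tip (a point): fixed: tip of the steel stud, 20 mm above the seat. The stud is 13 mm in diameter, its last 5 mm a cone. Four sprung balls 11.5 mm below this tip stick out to 20 mm over all: the knob's lip meets them with its rim about 10 mm above the seat, needs about 6 to 9 N (most at about 8 mm), clicks past at about 6 mm; the force then drops and the balls pull the knob on until 1 mm above the seat
- spinner: fixed spinner in its assembly nest: a grey square plate, 150 mm wide and 12 mm high, with a wooden disc 136 mm in diameter (top 20 mm above the table), four steel lugs round it (24 mm high), and the stud in the middle. Origin under the stud at table height, z up, x and y along the plate's sides. Does not move
- pointer: the spinner's flat black pointer, about 70 mm long and 3 mm thick, on its boss round the stud; it may turn about the stud and cannot come off. Origin at the seat, x along its arrow, z up
- small_knob_grip (a point): bystander: centre of the stem (12 mm in diameter, 18 mm long) of a smaller black knob with a skirt 24 mm wide, 36 mm high in all, this point 27 mm above its foot; it does not fit the stud
- tape_dispenser: bystander, fixed: heavy desk tape dispenser, 52 mm wide (x), 177 mm long (y) and 98 mm high, origin at the centre of its underside
Things that resemble listed ones, but are neither listed nor needed, are in the scene too. Leave any green or turquoise look-alike of the part that bears knob_grip alone.

How it is judged (in metres and radians):
On the way, in this order (a step that is already met when the one before it is completed fails the run):
1. the larger knob is lifted clear of the table, above the height of the stud (z of knob_grip in the frame of seat above 0.063 m and contact force between the fingers and knob above 1 N), for 0.1 s.
2. the knob is clicked onto the stud, past the sprung balls (z of knob_grip in the frame of seat below 0.042 m and horizontal distance between knob_grip and seat below 0.006 m), for 0.1 s.
At the end, for the whole second after the job is handed in: The larger knob sits home on the stud (within 1.5 mm of the seat, 5 mm of its axis and 0.1 rad of upright), still gripped by its stem and pressed onto the pointer's boss with 4 to 30 N; the small knob is within 20 mm of where it stood (z of knob_grip in the frame of seat below 0.0405 m and horizontal distance between knob_grip and seat below 0.005 m and angle between knob_grip's own z axis and vertical below 0.1 rad and contact force between knob and pointer between 4 and 30 N and contact force between the fingers and knob above 3 N and z of the grasp point in the frame of knob_grip below 0.028 m and distance of small_knob_grip from where it was at the start of the episode below 0.02 m); the arm keeps its last pose, push and grip.
It fails at once if the knob is rammed onto the spinner with more than 60 N (contact force between knob and pointer above 60 N).
It fails at once if the small knob is knocked away (distance of small_knob_grip from where it was at the start of the episode above 0.03 m).
It also fails if it takes over 35 s, if anything falls off the work surface, if the arm or the gripper's body presses on something with over 40 N, if the wrist force passes 120 N, or if a joint passes its speed limit or range.

## Working session

There is one attempt and no reset: what is moved stays moved. The work goes in short steps, Python scripts to look and compute and a tool call to move; the robot and the scene stay as the last step left them, time stands still between calls to the robot, and variables do not carry over. Pictures are saved under pics/ and viewed, at most 10 in all, crops included, and the job is handed in when it is done.

Besides the shell and the picture viewer there is one more tool, called after "Call:" as a command line: name --argument value ..., lists and objects as JSON in quotes. apply_moves: Moves the arm, as the interface text tells. Its arguments: {"type":"object","properties":{"rows":{"type":"array"}},"required":["rows"]}

```bash
mkdir -p pics
cat > h.py <<'E'
import numpy as np,cv2
from rig import *
def save(n,im): cv2.imwrite('pics/'+n+'.png',cv2.cvtColor(im,cv2.COLOR_RGB2BGR))
def ray(p,u,v,fish=False):
    if fish:
        dx,dy=(u-p['cx'])/p['fx'],(v-p['cy'])/p['fy'];t=np.hypot(dx,dy);s=np.sin(t)/t if t>1e-9 else 1
        d=np.array([dx*s,-dy*s,-np.cos(t)])
    else: d=np.array([(u-p['cx'])/p['fx'],-(v-p['cy'])/p['fy'],-1])
    return np.array(p['orientation']).reshape(3,3)@d
def onz(p,u,v,z,fish=False):
    d=ray(p,u,v,fish);o=np.array(p['xyz']);return o+d*(z-o[2])/d[2]
E
python3 - <<'E'
from h import *
for n in('scene','top'):
    im,d=capture(n);save(n,im);np.save(n+'.npy',d);np.save(n+'im.npy',im);p=camera_params(n);print(n,p)
E
```

```text
scene {'fx': 380.5544361813821, 'fy': 380.5544361813821, 'cx': 313.05325175854847, 'cy': 192.8713819419403, 'xyz': array([-0.07681644,  0.48229367,  0.53486109]), 'orientation': array([[-0.6320471 ,  0.42994925, -0.64471708],
       [-0.77481143, -0.36517241,  0.51605848],
       [-0.01355393,  0.82570743,  0.56393576]])}
top {'fx': 383.0441912018524, 'fy': 383.0441912018524, 'cx': 319.59162020176296, 'cy': 198.60053604851404, 'xyz': array([0.35707314, 0.04953437, 1.05700788]), 'orientation': array([[-0.02361685,  0.9925998 , -0.11911293],
       [-0.99961321, -0.02519632, -0.01177157],
       [-0.01468567,  0.11878885,  0.99281093]])}
```

View pics/top.png

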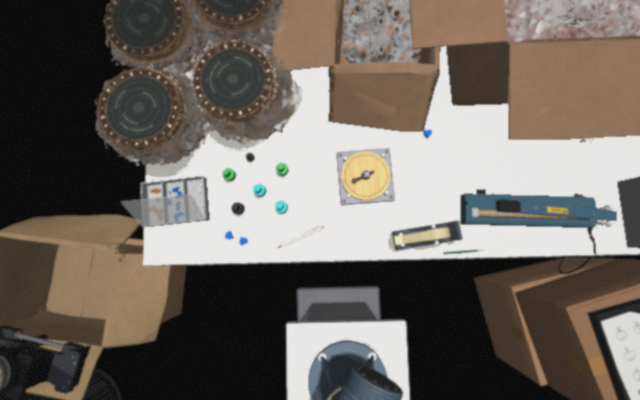

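View pics/scene.png

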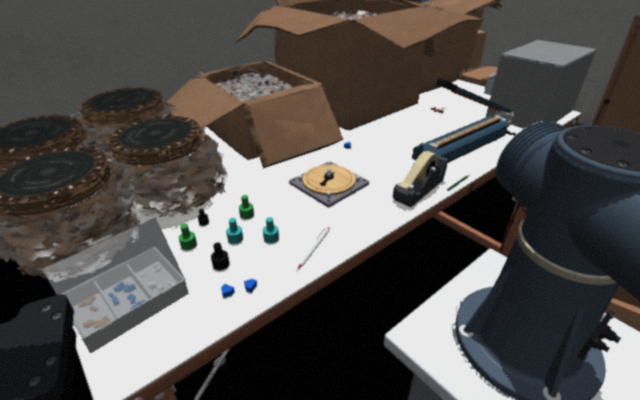

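The top view shows two black knobs: one at (238,209), which is (220,256) in the scene view, and one at (250,157), which is (203,217). The green look-alikes are at (229,174) and (282,170), the turquoise ones at (260,190) and (281,207). The spinner is at (366,176). I take (238,209) as the larger knob and will check it in a close crop.

Run:
```python
from h import *
T=np.load('topim.npy');S=np.load('sceneim.npy');dT=np.load('top.npy')
pt,ps=camera_params('top'),camera_params('scene')
def blobs(im,m):
    n,l,st,c=cv2.connectedComponentsWithStats(m.astype(np.uint8));return [(c[i].round(1),st[i]) for i in range(1,n) if st[i][4]>15]
for nm,im,p,(x0,x1,y0,y1) in(('top',T,pt,(210,300,140,225)),('scene',S,ps,(165,290,190,275))):
    hsv=cv2.cvtColor(im,cv2.COLOR_RGB2HSV)
    roi=np.zeros(im.shape[:2],bool);roi[y0:y1,x0:x1]=1
    for k,m in(('black',hsv[...,2]<70),('col',(hsv[...,1]>120)&(hsv[...,0]>45)&(hsv[...,0]<100))):
        for c,s in blobs(im,m&roi): print(nm,k,c,s,onz(p,*c,0.03).round(3))
# spinner: wooden disc in top
hsv=cv2.cvtColor(T,cv2.COLOR_RGB2HSV)
m=(hsv[...,0]>10)&(hsv[...,0]<30)&(hsv[...,1]>70);r=np.zeros_like(m);r[140:210,330:400]=1
cs=max(cv2.findContours((m&r).astype(np.uint8),0,2)[0],key=cv2.contourArea)
e=cv2.fitEllipse(cs);print('disc',e,onz(pt,*e[0],.02))
# black knob height profile
for (u,v) in((238,209),(250,157)):
    pts=[]
    for y in range(v-9,v+10):
        for x in range(u-9,u+10):
            d=dT[y,x]
            if d>0:
                P=np.array(pt['xyz'])+ray(pt,x,y)*d
                if P[2]>.008: pts.append(P)
    pts=np.array(pts);print(len(pts),pts.mean(0).round(3),pts[:,2].max().round(3), np.ptp(pts[:,:2],axis=0).round(3))
a=cv2.resize(T[140:225,210:300],None,fx=4,fy=4,interpolation=2);b=cv2.resize(S[190:275,165:255],None,fx=4,fy=4,interpolation=2)
save('crop',np.hstack([a,b]))
```

```text
top black [249.9 157.2] [248 155   5   6  25] [0.599 0.25  0.03 ]
top black [237.8 208.5] [233 204  11  10  76] [0.459 0.283 0.03 ]
top col [281.6 169. ] [277 164  10  11  80] [0.564 0.163 0.03 ]
top col [228.7 174.2] [224 169  10  11  85] [0.554 0.308 0.03 ]
top col [259.1 189.8] [254 185  11  11  94] [0.509 0.225 0.03 ]
top col [281.  206.5] [276 202  11  10  90] [0.461 0.166 0.03 ]
scene black [202.6 197.3] [193 190  22  16 147] [0.653 0.228 0.03 ]
scene black [174.2 201.1] [171 199   8   5  23] [0.681 0.285 0.03 ]
scene black [245.  203.3] [243 199   6   9  37] [0.568 0.165 0.03 ]
scene black [181.7 208. ] [176 204  11   9  43] [0.644 0.283 0.03 ]
scene black [202.5 217.7] [198 209  10  17 111] [0.581 0.263 0.03 ]
scene black [246.8 213.9] [241 210  12   8  76] [0.531 0.182 0.03 ]
scene black [233.2 226.8] [231 223   6   8  35] [0.511 0.227 0.03 ]
scene black [269.9 226.4] [268 223   5   8  35] [0.463 0.168 0.03 ]
scene black [185.5 232.9] [183 229   7   9  50] [0.557 0.312 0.03 ]
scene black [235.3 238.4] [229 234  13   9  84] [0.476 0.242 0.03 ]
scene black [271.2 237.9] [265 234  13   8  80] [0.43  0.186 0.03 ]
scene black [188.5 244.2] [181 238  15  11 103] [0.52  0.322 0.03 ]
scene black [219.4 258. ] [212 243  17  27 319] [0.446 0.293 0.03 ]
scene col [245.6 208.3] [240 196  13  22 186] [0.55  0.174 0.03 ]
scene col [233.9 232.3] [227 219  15  24 241] [0.494 0.235 0.03 ]
scene col [270.4 231.4] [264 218  14  24 235] [0.448 0.176 0.03 ]
scene col [186.6 238. ] [180 224  15  25 246] [0.54  0.317 0.03 ]
disc ((365.2943420410156, 175.36767578125), (47.3751106262207, 48.037818908691406), 102.01409912109375) [ 0.54244793 -0.06497299  0.02      ]
139 [0.461 0.284 0.031] 0.056 [0.033 0.032]
60 [0.604 0.252 0.024] 0.039 [0.022 0.023]
```

View pics/crop.png

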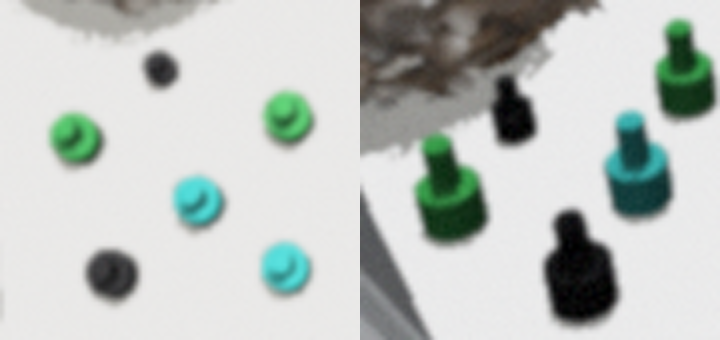

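The crop shows the wide-skirted black knob (52 mm high) at top pixel (238,209). Depth gives a top at about 0.055 m and a skirt of about 33 mm, at (0.460,0.284), so it is the larger one. The other is 36–39 mm high with a 23 mm skirt. The spinner is at (0.542,-0.065).

```bash
cat >> h.py <<'E'
def to(target,xdir=None):
    s=read_state();R=np.array(s['tcp_rot']).reshape(3,3);p=np.array(s['position'])
    print('pos',p.round(4),'shift mm',(R.T@(np.array(target)-p)*1000).round(1));print(R.round(3).tolist())
    return R
E
python3 - <<'E'
from h import *
s=read_state();to([.46,.284,.20]);print(s['force'],s['opening'],s['joint_positions'])
E
```

```text
pos [0.1591 0.6038 0.2467] shift mm [-372.5 -232.4   47. ]
[[-0.967, 0.255, -0.001], [0.255, 0.967, -0.002], [0.0, -0.002, -1.0]]
[-0.45327818  0.82339893 -0.46872952] 1.0019907691349152 [ 6.50015818e+01  3.02746571e+01  8.21492387e+01 -3.85727322e-04
  6.76886536e+01 -1.02258826e+01]
```

Call:
apply_moves --rows '[{"x":-372,"y":-232,"z":47,"rz":12.5,"claw":100},{"x":-372,"y":-232,"z":47,"rz":12.5,"claw":100},{"x":-372,"y":-232,"z":47,"rz":12.5,"claw":100},{"x":-372,"y":-232,"z":47,"rz":12.5,"claw":100},{"x":-372,"y":-232,"z":47,"rz":12.5,"claw":100},{"x":-372,"y":-232,"z":47,"rz":12.5,"claw":100},{"x":-372,"y":-232,"z":47,"rz":12.5,"claw":100},{"x":-372,"y":-232,"z":47,"rz":12.5,"claw":100},{"x":-372,"y":-232,"z":47,"rz":12.5,"claw":100},{"x":-372,"y":-232,"z":47,"rz":12.5,"claw":100}]'

```text
validation failed for argument at $.ro...
```

Run:
```python
from h import *
to([.46,.284,.14]);print(read_state()['time_s'])
p=camera_params('wrist');im,d=capture('wrist');save('w1',im);np.save('w1im.npy',im);np.save('w1d.npy',d);print(p)
```

```text
pos [0.1591 0.6038 0.2467] shift mm [-372.6 -232.3  107. ]
[[-0.967, 0.255, -0.001], [0.255, 0.967, -0.002], [0.0, -0.002, -1.0]]
0.1
{'fx': 309.70691628693146, 'fy': 309.70691628693146, 'cx': 321.7102095351834, 'cy': 205.77314797677735, 'xyz': array([0.08301491, 0.62422338, 0.38320116]), 'orientation': array([[ 2.54361706e-01, -9.27604427e-01, -2.73587555e-01],
       [ 9.67108860e-01,  2.43749564e-01,  7.27090266e-02],
       [-7.58367623e-04, -2.83083341e-01,  9.59095015e-01]])}
```

View pics/w1.png

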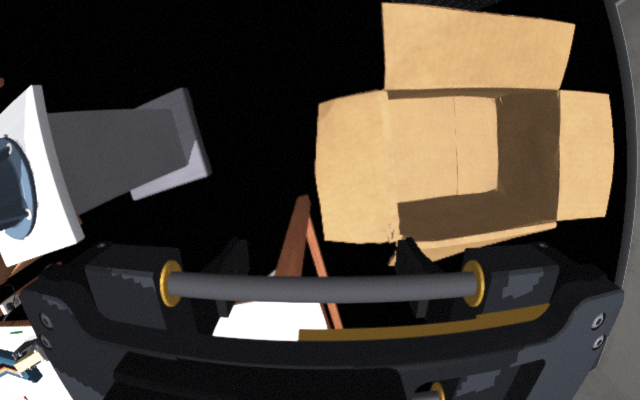

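The move call was refused, so the arm has not moved. The wrist picture shows only floor, with the gripper below row 240. I'll resend with every field filled in.

Call:
apply_moves --rows '[{"x":-372,"y":-232,"z":47,"rx":0,"ry":0,"rz":12.5,"claw":100},{"x":-372,"y":-232,"z":47,"rx":0,"ry":0,"rz":12.5,"claw":100}]'

```text
time_s: 0.4
position: [0.2448, 0.5131, 0.2337]
tcp_rot: [[-0.804, 0.594, 0.0], [0.594, 0.804, -0.0], [-0.0, 0.0, -1.0]]
force: [1.3, -0.2, -0.4]
opening: 0.857
grasp_force: 0.0
```

Run:
```python
from h import *
R=to([.46,.284,.14]);print(np.degrees(np.arctan2(R[1,1],R[0,1]))/6)
```

```text
pos [0.2448 0.5131 0.2337] shift mm [-309.2  -56.4   93.8]
[[-0.804, 0.594, 0.0], [0.594, 0.804, -0.0], [-0.0, 0.0, -1.0]]
8.922240306298805
```

Call:
apply_moves --rows '[{"x":-309,"y":-56,"z":40,"rx":0,"ry":0,"rz":8.9,"claw":100},{"x":-309,"y":-56,"z":40,"rx":0,"ry":0,"rz":8.9,"claw":100},{"x":-309,"y":-56,"z":40,"rx":0,"ry":0,"rz":8.9,"claw":100},{"x":-309,"y":-56,"z":40,"rx":0,"ry":0,"rz":8.9,"claw":100},{"x":-309,"y":-56,"z":90,"rx":0,"ry":0,"rz":8.9,"claw":100},{"x":-309,"y":-56,"z":90,"rx":0,"ry":0,"rz":8.9,"claw":100},{"x":-309,"y":-56,"z":90,"rx":0,"ry":0,"rz":8.9,"claw":100},{"x":-309,"y":-56,"z":90,"rx":0,"ry":0,"rz":8.9,"claw":100}]'

```text
time_s: 1.4
position: [0.4599, 0.2871, 0.1449]
tcp_rot: [[-0.008, 1.0, 0.0], [1.0, 0.008, 0.001], [0.001, 0.0, -1.0]]
force: [-0.7, -0.2, -0.2]
opening: 0.608
grasp_force: 0.0
```

Run:
```python
from h import *
to([.46,.284,.14]);print(read_state()['time_s'])
p=camera_params('wrist');im,d=capture('wrist');save('w2',im);np.save('w2im.npy',im);np.save('w2d.npy',d);print(p)
```

```text
pos [0.4599 0.2871 0.1449] shift mm [-3.1  0.1  4.9]
[[-0.008, 1.0, 0.0], [1.0, 0.008, 0.001], [0.001, 0.0, -1.0]]
1.4
{'fx': 309.70691628693146, 'fy': 309.70691628693146, 'cx': 321.7102095351834, 'cy': 205.77314797677735, 'xyz': array([0.45852181, 0.36535828, 0.28139596]), 'orientation': array([[ 9.99961709e-01, -8.45843891e-03, -2.24386848e-03],
       [ 8.74785682e-03,  9.59302265e-01,  2.82245709e-01],
       [-2.34809971e-04, -2.82254531e-01,  9.59339525e-01]])}
```

View pics/w2.png

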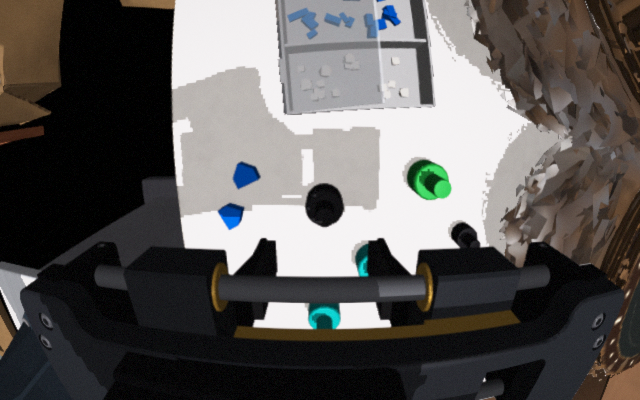

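The wrist view shows the large knob at (325,205) between the open fingers (tips near (262,250) and (378,250)), and the small one at (465,236).

```bash
cat >> h.py <<'E'
def pts_w(p,d,u0,u1,v0,v1):
    o=[]
    for v in range(v0,v1):
        for u in range(u0,u1):
            if d[v,u]>0:
                r=ray(p,u,v,True);c=np.array(p['orientation'])[:,2]@r
                o.append(np.array(p['xyz'])-r*d[v,u]/c)
    return np.array(o)
E
python3 - <<'E'
from h import *
im=np.load('w2im.npy');d=np.load('w2d.npy');p=camera_params('wrist')
g=im.max(2);m=np.zeros_like(g);m[180:232,300:350]=g[180:232,300:350]<75
cs=max(cv2.findContours(m,0,2)[0],key=cv2.contourArea);print(cv2.boundingRect(cs),cv2.minEnclosingCircle(cs))
c,r=cv2.minEnclosingCircle(cs);print('mid',onz(p,*c,.026,True))
P=pts_w(p,d,300,350,180,232)
for a,b in((.006,.03),(.022,.03),(.045,.06)):
    q=P[(P[:,2]>a)&(P[:,2]<b)];mn,mx=q.min(0),q.max(0);print(a,len(q),q.mean(0).round(4),((mn+mx)/2).round(4),(mx-mn).round(4))
print('table',np.median(P[P[:,2]<.008],0))
E
```

```text
(306, 184, 38, 43) ((323.5, 204.76190185546875), 21.244075775146484)
mid [0.46078384 0.29133757 0.026     ]
0.006 862 [0.4611 0.2939 0.0235] [0.4613 0.2892 0.018 ] [0.0333 0.0331 0.0238]
0.022 727 [0.4611 0.2924 0.0252] [0.4613 0.2888 0.026 ] [0.0333 0.0324 0.0078]
0.045 330 [0.4611 0.2891 0.051 ] [0.461  0.2886 0.0492] [0.0144 0.0156 0.0083]
table [ 4.64054069e-01  2.83407405e-01 -4.19043126e-04]
```

Call:
apply_moves --rows '[{"x":1,"y":1,"z":50,"rx":0,"ry":0,"rz":0,"claw":100},{"x":1,"y":1,"z":80,"rx":0,"ry":0,"rz":0,"claw":100},{"x":1,"y":1,"z":89,"rx":0,"ry":0,"rz":0,"claw":100},{"x":1,"y":1,"z":89,"rx":0,"ry":0,"rz":0,"claw":100},{"x":1,"y":1,"z":89,"rx":0,"ry":0,"rz":0,"claw":100}]'

```text
time_s: 2.08
position: [0.4623, 0.2877, 0.0567]
tcp_rot: [[-0.007, 1.0, 0.003], [1.0, 0.007, 0.001], [0.001, 0.003, -1.0]]
force: [0.4, -0.5, 0.3]
opening: 0.609
grasp_force: 0.0
```

Tips are about 5.5 mm above the shoulder. I'll go down 4 mm more and close.

Call:
apply_moves --rows '[{"x":0,"y":-1,"z":4,"rx":0,"ry":0,"rz":0,"claw":100},{"x":0,"y":-1,"z":4,"rx":0,"ry":0,"rz":0,"claw":100},{"x":0,"y":-1,"z":4,"rx":0,"ry":0,"rz":0,"claw":255},{"x":0,"y":-1,"z":4,"rx":0,"ry":0,"rz":0,"claw":255},{"x":0,"y":-1,"z":4,"rx":0,"ry":0,"rz":0,"claw":255},{"x":0,"y":-1,"z":4,"rx":0,"ry":0,"rz":0,"claw":255},{"x":0,"y":-1,"z":4,"rx":0,"ry":0,"rz":0,"claw":255},{"x":0,"y":-1,"z":4,"rx":0,"ry":0,"rz":0,"claw":255}]'

```text
time_s: 3.08
position: [0.4609, 0.2871, 0.0514]
tcp_rot: [[-0.006, 1.0, 0.001], [1.0, 0.006, 0.0], [0.0, 0.001, -1.0]]
force: [1.9, 0.2, 1.2]
opening: 0.166
grasp_force: 35.7
```

Call:
apply_moves --rows '[{"x":0,"y":0,"z":-40,"rx":0,"ry":0,"rz":0,"claw":255},{"x":0,"y":0,"z":-90,"rx":0,"ry":0,"rz":0,"claw":255},{"x":0,"y":0,"z":-110,"rx":0,"ry":0,"rz":0,"claw":255},{"x":-60,"y":14,"z":-110,"rx":0,"ry":0,"rz":0,"claw":255},{"x":-120,"y":28,"z":-110,"rx":0,"ry":0,"rz":0,"claw":255},{"x":-180,"y":42,"z":-110,"rx":0,"ry":0,"rz":0,"claw":255},{"x":-240,"y":56,"z":-110,"rx":0,"ry":0,"rz":0,"claw":255},{"x":-290,"y":68,"z":-110,"rx":0,"ry":0,"rz":0,"claw":255},{"x":-330,"y":76,"z":-110,"rx":0,"ry":0,"rz":0,"claw":255},{"x":-340,"y":80,"z":-110,"rx":0,"ry":0,"rz":0,"claw":255}]'

```text
time_s: 4.32
position: [0.5428, -0.0549, 0.161]
tcp_rot: [[-0.002, 1.0, -0.0], [1.0, 0.002, 0.0], [0.0, -0.0, -1.0]]
force: [0.4, 0.2, -0.4]
opening: 0.172
grasp_force: 35.6
```

Call:
apply_moves --rows '[{"x":0,"y":0,"z":0,"rx":0,"ry":0,"rz":0,"claw":255},{"x":0,"y":0,"z":0,"rx":0,"ry":0,"rz":0,"claw":255},{"x":0,"y":0,"z":0,"rx":0,"ry":0,"rz":0,"claw":255}]'

```text
time_s: 4.7
position: [0.542, -0.051, 0.1612]
tcp_rot: [[-0.008, 1.0, -0.001], [1.0, 0.008, 0.0], [0.0, -0.001, -1.0]]
force: [-0.2, -0.2, -0.1]
opening: 0.168
grasp_force: 35.6
```

Run:
```python
from h import *
to([.542,-.065,.11]);print(read_state()['time_s'],read_state()['force'])
p=camera_params('wrist');im,d=capture('wrist');save('w3',im);np.save('w3im.npy',im);np.save('w3d.npy',d);print(p['xyz'])
```

```text
pos [ 0.542  -0.051   0.1612] shift mm [-14.   -0.1  51.2]
[[-0.008, 1.0, -0.001], [1.0, 0.008, 0.0], [0.0, -0.001, -1.0]]
4.7 [-0.16664163 -0.21906634 -0.07691481]
[0.54084736 0.02727572 0.29771071]
```

View pics/w3.png

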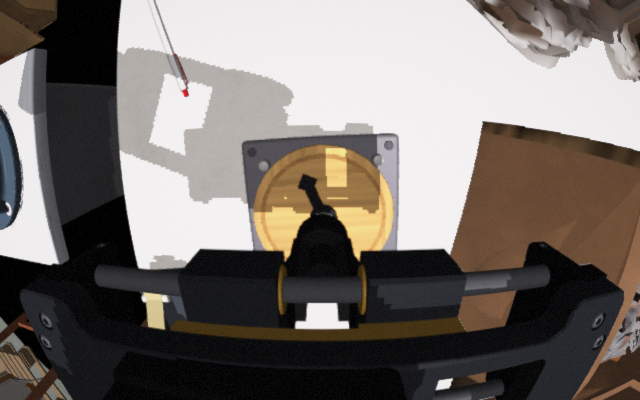

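The knob is held at (325,250). Beyond it are the wooden disc (centre near (323,215)), the pointer arrow at (310,183) and the stud tip at about (325,207).

Run:
```python
from h import *
from scipy.optimize import least_squares
im=np.load('w3im.npy');d=np.load('w3d.npy');p=camera_params('wrist')
hsv=cv2.cvtColor(im,cv2.COLOR_RGB2HSV)
m=((hsv[...,0]>8)&(hsv[...,0]<32)&(hsv[...,1]>90)&(hsv[...,2]>50)).astype(np.uint8)
m[:,:240]=0;m[:,405:]=0;m[248:]=0;m[:135]=0
cs=max(cv2.findContours(m,0,1)[0],key=cv2.contourArea)
hull=cv2.convexHull(cs)
B=np.array([c[0] for c in cs if c[0][1]<243 and abs(cv2.pointPolygonTest(hull,tuple(map(float,c[0])),True))<1.5])
W=np.array([onz(p,*b,.02,True)[:2] for b in B])
f=least_squares(lambda q:np.hypot(*(W-q[:2]).T)-q[2],[.542,-.065,.068],loss='soft_l1',f_scale=.001);print(len(W),f.x, np.abs(f.fun).mean())
P=pts_w(p,d,300,350,180,225)
q=P[(P[:,2]>.036)&(P[:,2]<.055)];print('stud',len(q),q.mean(0) if len(q) else '',q[:,2].max() if len(q) else '')
print('board z',np.median(P[(P[:,2]<.024)&(P[:,2]>.01)][:,2]))
k=pts_w(p,d,300,350,210,290);k=k[(k[:,2]>.09)&(k[:,2]<.15)];print('knob',len(k),k.mean(0),k.min(0),k.max(0))
save('w3c',cv2.resize(im[160:260,260:390],None,fx=5,fy=5,interpolation=2))
# top fit of plate for second estimate
T=np.load('topim.npy');dT=np.load('top.npy');pt=camera_params('top')
e=onz(pt,365.3,175.4,.02);print(e)
```

```text
257 [ 0.54275032 -0.06404408  0.06640688] 0.0002488038229933414
stud 1 [ 0.54615245 -0.05750671  0.03617306] 0.036173062139421286
board z 0.020114790110121628
knob 1721 [ 0.54213751 -0.03914801  0.13283321] [ 0.52731425 -0.04752016  0.10818995] [ 0.5577519  -0.03322991  0.14999278]
[ 0.54235767 -0.06498508  0.02      ]
```

View pics/w3c.png

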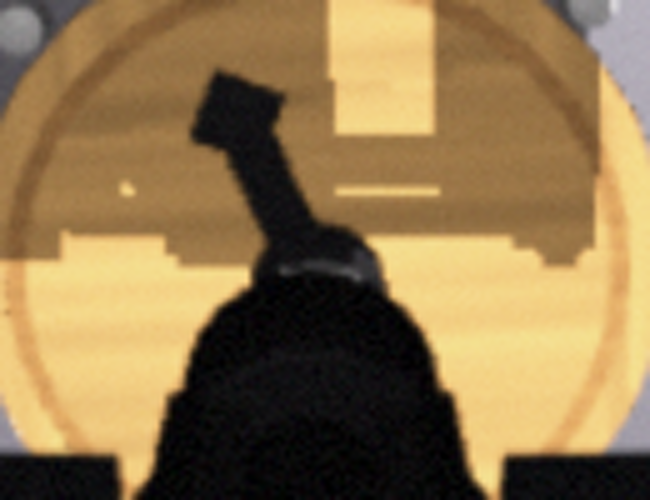

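Call:
apply_moves --rows '[{"x":-14,"y":0.5,"z":20,"rx":0,"ry":0,"rz":0,"claw":255},{"x":-14,"y":0.5,"z":40,"rx":0,"ry":0,"rz":0,"claw":255},{"x":-14,"y":0.5,"z":55,"rx":0,"ry":0,"rz":0,"claw":255},{"x":-14,"y":0.5,"z":55,"rx":0,"ry":0,"rz":0,"claw":255},{"x":-14,"y":0.5,"z":55,"rx":0,"ry":0,"rz":0,"claw":255},{"x":-14,"y":0.5,"z":55,"rx":0,"ry":0,"rz":0,"claw":255}]'

```text
time_s: 5.5
position: [0.5437, -0.0666, 0.107]
tcp_rot: [[-0.006, 1.0, 0.001], [1.0, 0.006, -0.0], [-0.0, 0.001, -1.0]]
force: [0.7, 0.4, 0.3]
opening: 0.167
grasp_force: 35.6
```

Run:
```python
from h import *
to([.5425,-.0652,.087])
a,da=capture('scene');p=camera_params('scene')
q=lambda P:(lambda c:(p['cx']-p['fx']*c[0]/c[2],p['cy']+p['fy']*c[1]/c[2]))(p['orientation'].T@(np.array(P)-p['xyz']))
print(q([.5425,-.064,.046]),q([.5425,-.064,.054]))
save('s2',cv2.resize(a[150:220,280:380],None,fx=7,fy=7,interpolation=2))
```

```text
pos [ 0.5437 -0.0666  0.107 ] shift mm [ 1.4 -1.2 19.9]
[[-0.006, 1.0, 0.001], [1.0, 0.006, -0.0], [-0.0, 0.001, -1.0]]
(np.float64(328.3501288254044), np.float64(168.1703561861521)) (np.float64(328.37926386762854), np.float64(165.41383411538436))
```

View pics/s2.png

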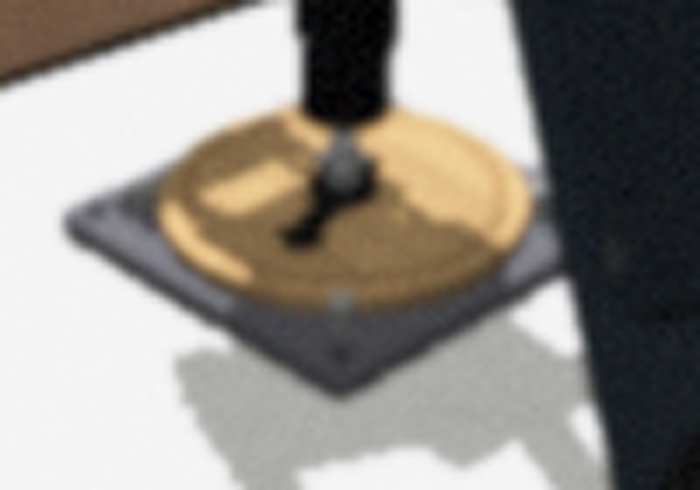

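The scene view shows the skirt (crop x≈345) directly above the stud (x≈343), which is well aligned. Next I lower it onto the cone.

Call:
apply_moves --rows '[{"x":1,"y":-0.7,"z":5,"rx":0,"ry":0,"rz":0,"claw":255},{"x":1,"y":-0.7,"z":9,"rx":0,"ry":0,"rz":0,"claw":255},{"x":1,"y":-0.7,"z":13,"rx":0,"ry":0,"rz":0,"claw":255},{"x":1,"y":-0.7,"z":16,"rx":0,"ry":0,"rz":0,"claw":255},{"x":1,"y":-0.7,"z":16,"rx":0,"ry":0,"rz":0,"claw":255}]'

```text
time_s: 6.18
position: [0.5423, -0.0655, 0.0898]
tcp_rot: [[-0.006, 1.0, -0.001], [1.0, 0.006, 0.0], [0.0, -0.001, -1.0]]
force: [-0.1, -0.6, 0.2]
opening: 0.166
grasp_force: 35.6
```

No lateral force with the rim 7 mm below the tip, so the stud is in the hole. Now pushing in small steps.

Call:
apply_moves --rows '[{"x":0,"y":0,"z":2,"rx":0,"ry":0,"rz":0,"claw":255},{"x":0,"y":0,"z":4,"rx":0,"ry":0,"rz":0,"claw":255},{"x":0,"y":0,"z":5,"rx":0,"ry":0,"rz":0,"claw":255},{"x":0,"y":0,"z":5,"rx":0,"ry":0,"rz":0,"claw":255}]'

```text
time_s: 6.68
position: [0.5433, -0.0658, 0.0863]
tcp_rot: [[-0.006, 1.0, 0.002], [1.0, 0.006, -0.001], [-0.001, 0.002, -1.0]]
force: [-0.5, 0.1, 6.2]
opening: 0.166
grasp_force: 35.8
```

Call:
apply_moves --rows '[{"x":0,"y":0,"z":1,"rx":0,"ry":0,"rz":0,"claw":255},{"x":0,"y":0,"z":2,"rx":0,"ry":0,"rz":0,"claw":255},{"x":0,"y":0,"z":2,"rx":0,"ry":0,"rz":0,"claw":255}]'

```text
time_s: 7.05
position: [0.5434, -0.0659, 0.0847]
tcp_rot: [[-0.006, 1.0, 0.003], [1.0, 0.006, -0.001], [-0.001, 0.003, -1.0]]
force: [-0.5, 0.5, 8.0]
opening: 0.167
grasp_force: 35.9
```

Call:
apply_moves --rows '[{"x":0,"y":0,"z":1,"rx":0,"ry":0,"rz":0,"claw":255},{"x":0,"y":0,"z":2,"rx":0,"ry":0,"rz":0,"claw":255},{"x":0,"y":0,"z":2,"rx":0,"ry":0,"rz":0,"claw":255}]'

```text
time_s: 7.42
position: [0.543, -0.0657, 0.0809]
tcp_rot: [[-0.006, 1.0, 0.001], [1.0, 0.006, -0.0], [-0.0, 0.001, -1.0]]
force: [2.8, -0.4, -6.9]
opening: 0.165
grasp_force: 35.4
```

Call:
apply_moves --rows '[{"x":0,"y":0,"z":1,"rx":0,"ry":0,"rz":0,"claw":255},{"x":0,"y":0,"z":2,"rx":0,"ry":0,"rz":0,"claw":255},{"x":0,"y":0,"z":2,"rx":0,"ry":0,"rz":0,"claw":255}]'

```text
time_s: 7.8
position: [0.5427, -0.0656, 0.079]
tcp_rot: [[-0.006, 1.0, 0.0], [1.0, 0.006, -0.0], [-0.0, 0.0, -1.0]]
force: [2.2, -0.7, -4.9]
opening: 0.169
grasp_force: 35.5
```

It clicked: the force reversed as the balls pulled the knob down. I'll go on to the seat.

Call:
apply_moves --rows '[{"x":0,"y":0,"z":1,"rx":0,"ry":0,"rz":0,"claw":255},{"x":0,"y":0,"z":2,"rx":0,"ry":0,"rz":0,"claw":255},{"x":0,"y":0,"z":2,"rx":0,"ry":0,"rz":0,"claw":255}]'

```text
time_s: 8.18
position: [0.5418, -0.0654, 0.0774]
tcp_rot: [[-0.006, 1.0, -0.001], [1.0, 0.006, 0.0], [0.0, -0.001, -1.0]]
force: [-0.3, -0.6, 0.9]
opening: 0.169
grasp_force: 35.7
```

Call:
apply_moves --rows '[{"x":0,"y":0,"z":0.5,"rx":0,"ry":0,"rz":0,"claw":255},{"x":0,"y":0,"z":1,"rx":0,"ry":0,"rz":0,"claw":255},{"x":0,"y":0,"z":1,"rx":0,"ry":0,"rz":0,"claw":255}]'

```text
time_s: 8.55
position: [0.5419, -0.0654, 0.0771]
tcp_rot: [[-0.006, 1.0, -0.001], [1.0, 0.006, 0.0], [0.0, -0.001, -1.0]]
force: [-0.9, 0.8, 7.6]
opening: 0.169
grasp_force: 35.9
```

Call:
apply_moves --rows '[{"x":0,"y":0,"z":0.6,"rx":0,"ry":0,"rz":0,"claw":255},{"x":0,"y":0,"z":0.6,"rx":0,"ry":0,"rz":0,"claw":255},{"x":0,"y":0,"z":0.6,"rx":0,"ry":0,"rz":0,"claw":255},{"x":0,"y":0,"z":0.6,"rx":0,"ry":0,"rz":0,"claw":255},{"x":0,"y":0,"z":0.6,"rx":0,"ry":0,"rz":0,"claw":255},{"x":0,"y":0,"z":0.6,"rx":0,"ry":0,"rz":0,"claw":255}]'

```text
time_s: 9.3
position: [0.542, -0.0654, 0.077]
tcp_rot: [[-0.006, 1.0, -0.001], [1.0, 0.006, 0.0], [0.0, -0.001, -1.0]]
force: [-1.4, -0.2, 11.0]
opening: 0.17
grasp_force: 36.0
```

Call:
apply_moves --rows '[{"x":0,"y":0,"z":0,"rx":0,"ry":0,"rz":0,"claw":255},{"x":0,"y":0,"z":0,"rx":0,"ry":0,"rz":0,"claw":255},{"x":0,"y":0,"z":0,"rx":0,"ry":0,"rz":0,"claw":255},{"x":0,"y":0,"z":0,"rx":0,"ry":0,"rz":0,"claw":255}]'

```text
time_s: 9.8
position: [0.542, -0.0654, 0.077]
tcp_rot: [[-0.006, 1.0, -0.001], [1.0, 0.006, 0.0], [0.0, -0.001, -1.0]]
force: [-3.9, -0.1, 11.3]
opening: 0.165
grasp_force: 36.0
```

The push is steady at 11 N, with the TCP 0.4 mm from the expected home height. Handing in.

```bash
python3 -c "
from rig import *
print(read_state()['force']);print(hand_in())"
```

```text
[-3.9260918  -0.09240051 11.26336914]
the job is handed in; nothing more can be done
None
```

I handed the job in at 9.8 s: the larger knob clicked onto the stud and sits home by the tool's height reading, still gripped upright and pressed down with a steady 11 N or so. I kept clear of the small knob but took no last picture of it, and hand-in returned no verdict.

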